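# Free the applicator carriage, run it home and load the rod

## Robot

A 7-joint arm with a two-finger parallel gripper is mounted at the origin on a cart in front of the work surface, level with it; the furniture and walls round the work are solid. World frame = base frame: x ahead of the robot, y to its left, z up, the work surface at z = 0. Lengths are in m, angles in rad, forces in N, time in s.
With the tool pointing down it reaches from about 0.4 to 0.85 m from the base axis. Payload 10.4 kg.
Tool frame: the origin (TCP) lies midway between the tips of the shut fingers; the grasp point (between the pads) lies 19 mm behind it; z points along the fingers, x is the direction in which the jaws open and shut, and the axes are right-handed (so a half turn about z gives the same grasp; the last joint's range is limited). The gripper opens to 85 mm and grips with 20 to 120 N. Pads are 22 mm wide; open, the fingers measure 114 mm over their backs; the gripper's body (76 mm by 85 mm) begins 54 mm behind the grasp point. The pads swing forward as they close: fully open they stand 13 mm farther back than shut.
Start: joints at [1.155, 0.332, -0.065, 1.46, 0.022, 1.35, -0.088], TCP at [0.239, -0.577, 0.231] pointing down, gripper open.
Joint ranges: [-2.6, 2.6], [-0.5, 2.12], [-1.47, 1.34], [0.16, 2.42], [-1.27, 4.41], [0.06, 2.06], [-2.6, 2.6]. Speed limits (rad/s): [2.22, 2.22, 2.79, 2.79, 3.14, 3.14, 3.14].

## Interface

Orientations are given as a unit quaternion [x, y, z, w].
In Python, from workcell import telemetry, eyes, order gives the robot as it stands.
- The arm moves only by the tool servo_tool, never from a script. Its argument "deltas" is a list of rows, each a list of 3 entries, a list of its own where there are three numbers: the shift along the tool's x, y, z in cm, then the turn about the tool's z in rad, then the finger opening in cm, from 0 to 8.54. A call has 1 to 12 rows; each row shifts and turns the pose as measured when the row begins, along the tool's axes as they then stand; what a row does not reach is not made up. A row lasts 1/12 s, in which the tool goes at most 41.7 mm and 7.16 degrees, less where a joint would pass 70% of its speed; a pose out of reach is approached as far as the arm can. A call is refused whole if a number of a shift passes 4.17 or a number of a turn 0.125, either way. A call with a gripper value outside its range is refused whole. The fingers move at their own pace and stop on an object; "force" is the grip in N (left out, the last holds). Time passes only in rows, so rows that do not move let the fingers close. It gives the time, the measured TCP pose, the force and the opening at its end, in the units of the state.
- telemetry.get_obs(): the state, without advancing time (a new reading comes with each control period).
- eyes.camera(name): name is "scene" or "top"; returns (picture, depth): 400x640x3 uint8, blue, green, red; 400x640 float32, m along the optical axis (not along the pixel's ray), 0 where there is no reading.
- eyes.calibration(name): a dict with "fx", "fy", "cx", "cy" (pixels), "rvec" (rotation vector, rad) and "tvec" (3), from world to camera coordinates, as OpenCV has them. Camera axes: x right, y down, z forward; pixel columns grow to the right and rows downward; lengths in m; the calibration is good to about 2 mm. A picture is of the moment at which its call begins. calibration takes no time and is no camera call.
- order.hand_in(): hands the job in, once; it reports no verdict.
The state is a dict: "clock": time; "joint_pos": joint angles; "joint_velocities": joint speeds; "tau": joint torques, N m; "position": TCP position; "ee_rot": TCP orientation; "ft_force": force on the tool from outside, world axes, zero at the start; "torque": the same for the moment, N m; "grip_width": opening from 0.0 (shut) to 1.0 (fully open).
Only numpy, scipy, OpenCV 4.12 (cv2) and the standard library are available. Lean on these libraries where they do the work, as an engineer would, in place of code of your own. Each camera call takes 0.05 s, during which the arm holds its last target. There are 200 camera calls.

## Task

Get the film applicator ready for its next draw-down. Its carriage is stuck in the parking catch: push it by the black handle bar until it breaks free, then run it on towards the drive housing and bring it gently, without slamming or forcing it, up against the end stop hidden inside. Leave it there, then lift the wire-wound rod from its wooden stand and lay it in the carriage's two V cradles, and leave the other things on the bench where they stand.

Things in the scene. Friction and masses are not known exactly. Their poses are not given: they have to be found in the camera images.
- carriage (a joint): travel of the grey carriage along its two rails, m: 0 parked, growing towards the white drive housing. A stiff sprung catch holds it near 0: it lets go within 10 mm under a steady push of 10 to 17 N and jumps ahead a few mm; then it slides with 2 to 3 N and stays where left. The unseen end stop is anywhere from 0.07 to 0.115: a rubber buffer, 3 N per mm for 4 mm, then hard.
- carriage_bar (a point): middle of the carriage's level black handle bar, 13 mm thick, 84 mm long, 70 mm above the bench on two posts 64 mm apart; 14 mm of air below it, then the beam (130 x 30 mm, top 50 mm above the bench). x along the bar, z up; the carriage travels along -y to the white housing (130 x 100 mm, top 72 mm above the bench), whose face is 180 mm from the parked bar.
- cradle_seat (a point): where the rod's middle belongs when it lies in the carriage's two aluminium V cradles: 45 mm above the bench, 62 mm from the bar on the side away from the housing; x along the seated rod, -y the way of travel. Each V is 8 mm wide, 40 mm to either side along x, 31 mm across its mouth, 52 mm high. Bed below 18 mm high; 40 mm free between seated rod and beam.
- rod_mid (a point): middle of the wire-wound steel rod: 12.7 mm thick, 136 mm long with a 16 mm wide black cap (12 mm long) at each end, 0.12 kg, y along the rod (either end may go either way). It lies on a small wooden stand with two V posts 40 mm to either side of its middle, 45 mm above the bench.
- amber_1: small amber bottle with a cap, 42 mm wide and 85 mm high, a bystander; origin at its foot.
- jar_05: lidded sample jar, 70 mm wide and 76 mm high, a bystander; origin at its foot.
- tongue_tip (a point): tip of the carriage's steel tongue (20 x 10 mm, 145 mm from the bar's middle along the way of travel), which runs into the housing's mouth and meets the end stop there, out of sight: first a light switch plunger (0.5 N) over the last 2.5 mm, then the rubber buffer; more than 16 N on it harms the stop.

How it is judged:
By the outcome, as a careful person would: the job done as asked, in the order asked, and still so for the second after the job is handed in, with the robot touching nothing.
It also fails if it takes over 72 s, if anything falls off the work surface, if the arm or the gripper's body presses on something with over 40 N, if the wrist force passes 120 N, or if a joint passes its speed limit or range.

## Working session

There is one attempt and no reset: what is moved stays moved. The work goes in short steps, Python scripts to look and compute and a tool call to move; the robot and the scene stay as the last step left them, time stands still between calls to the robot, and variables do not carry over. Pictures are saved under pics/ and viewed, about 8 in all and at most 12, crops included, and the job is handed in when it is done.

Besides the shell and the picture viewer there is one more tool, called after "Request:" as name(argument=value, ...) on one line, values as JSON. servo_tool: Moves the arm, as the interface text tells. Its arguments: {"type":"object","properties":{"deltas":{"type":"array"},"force":{"type":"number"}},"required":["deltas"]}

```bash
mkdir -p pics; ls
cat > h.py <<'E'
import sys; sys.path.insert(0,'.')
import numpy as np, cv2
from workcell import telemetry, eyes, order
from scipy.spatial.transform import Rotation as R
def cal(n):
    c=eyes.calibration(n); K=np.array([[c['fx'],0,c['cx']],[0,c['fy'],c['cy']],[0,0,1]]); Rm=cv2.Rodrigues(np.array(c['rvec'],float))[0]
    return K,Rm,np.array(c['tvec'],float).ravel()
def ray(n,u,v,z):
    K,Rm,t=cal(n); d=Rm.T@np.linalg.solve(K,[u,v,1]); o=-Rm.T@t
    return o+d*(z-o[2])/d[2]
def cloud(n,D):
    K,Rm,t=cal(n); v,u=np.mgrid[:D.shape[0],:D.shape[1]]
    p=np.stack([(u-K[0,2])/K[0,0]*D,(v-K[1,2])/K[1,1]*D,D],-1)
    return (p-t)@Rm
def st():
    o=telemetry.get_obs(); print({k:np.round(o[k],4).tolist() for k in ('clock','joint_pos','position','ee_rot','ft_force','grip_width')}); return o
E
python3 - <<'E'
from h import *
o=st(); print(R.from_quat(o['ee_rot']).as_matrix().round(3))
for n in ('scene','top'):
    p,d=eyes.camera(n); cv2.imwrite(f'pics/{n}0.png',p); np.save(f'{n}0.npy',d)
    K,Rm,t=cal(n); print(n,K[0,0],(-Rm.T@t).round(3),Rm.round(2).tolist())
E
```

```text
pics
{'clock': 0.0, 'joint_pos': [1.1554, 0.3329, -0.0647, 1.4609, 0.0216, 1.3499, -0.0885], 'position': [0.2391, -0.5771, 0.2305], 'ee_rot': [0.8315, -0.5555, -0.0006, -0.0004], 'ft_force': [-0.2973, -0.1708, -0.8105], 'grip_width': 0.9982}
[[ 0.383 -0.924 -0.001]
 [-0.924 -0.383  0.001]
 [-0.001  0.    -1.   ]]
scene 426.7028235215711 [0.017 0.541 0.668] [[-0.69, -0.73, 0.0], [-0.45, 0.43, -0.78], [0.57, -0.54, -0.62]]
top 415.59476582072915 [0.313 0.056 1.132] [[-0.03, -1.0, 0.0], [-0.97, 0.03, -0.22], [0.22, -0.01, -0.98]]
```

View pics/scene0.png

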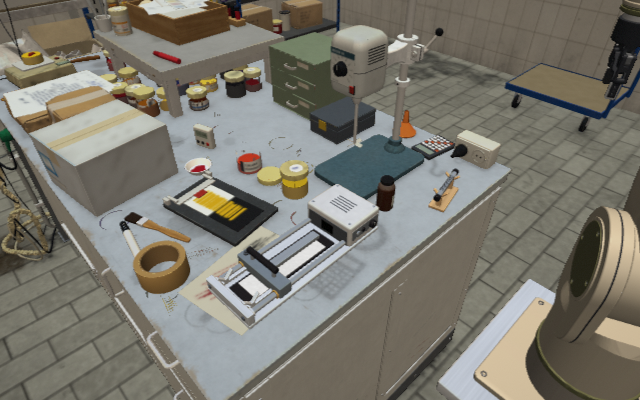

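View pics/top0.png

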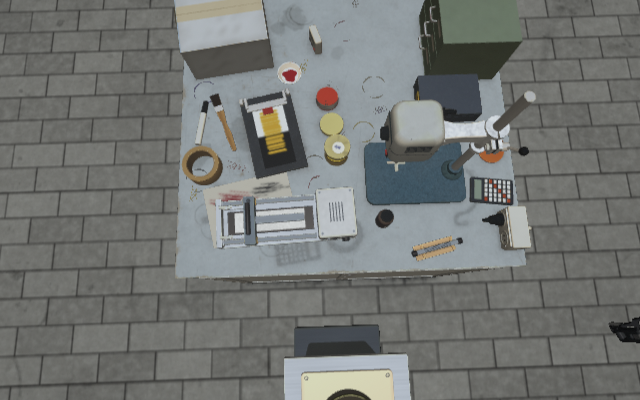

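Overview: the carriage is at top px ~(245,222), housing at (336,214), rod on its stand at (437,247), amber bottle at (384,218) and jar at (337,150). Next I'll zoom in.

Run:
```python
import cv2,numpy as np
a=cv2.imread('pics/top0.png');b=cv2.imread('pics/scene0.png')
f=lambda i,x,y,w,h,W,H:cv2.resize(i[y:y+h,x:x+w],(W,H),interpolation=cv2.INTER_CUBIC)
o=np.vstack([np.hstack([f(a,200,180,80,60,400,300),f(a,400,220,80,60,400,300)]),np.hstack([f(b,200,220,133,100,400,300),f(b,420,160,67,50,400,300)])])
cv2.imwrite('pics/crop1.png',o)
```

```text
(no output)
```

View pics/crop1.png

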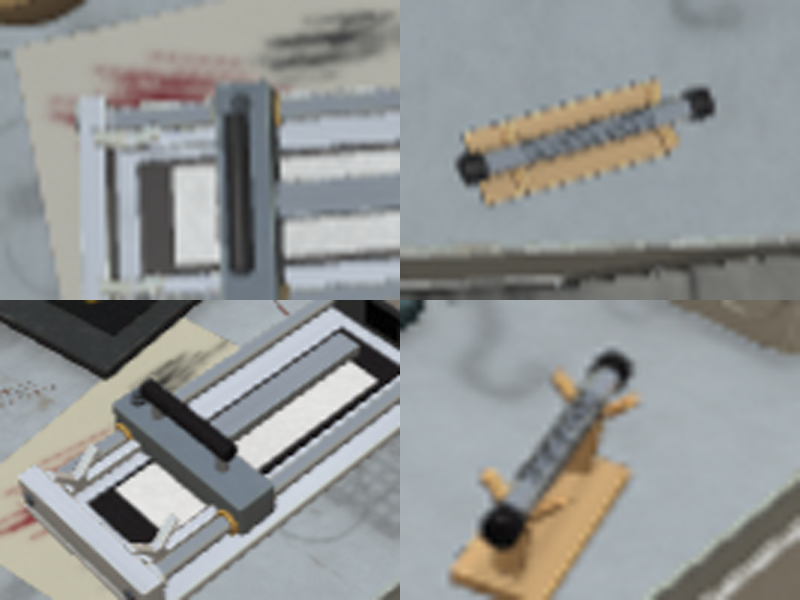

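The crops show the bar at top px (248, 202–234), the cradle Vs just left of it, and the rod caps at top px (414.6, 253.4) and (460.6, 240.4). Now I'll get accurate positions from colour masks in both views.

Run:
```python
from h import *
def blobs(n,x,y,w,h,thr,mina=6,z=None):
    i=cv2.imread(f'pics/{n}0.png'); D=np.load(f'{n}0.npy'); P=cloud(n,D)
    m=np.zeros(i.shape[:2],np.uint8); m[y:y+h,x:x+w]=(i[y:y+h,x:x+w].max(2)<thr)
    k,l,s,c=cv2.connectedComponentsWithStats(m)
    for j in range(1,k):
        if s[j,4]>=mina:
            r=cv2.minAreaRect(np.argwhere(l==j)[:,::-1].astype(np.float32))
            print(n,s[j].tolist(),c[j].round(1),np.array(r[0]).round(1),np.array(r[1]).round(1),r[2],'ray',ray(n,*c[j],z).round(4),'depth',np.median(P[l==j],0).round(4))
blobs('top',240,195,15,45,62,z=.073)
blobs('scene',240,240,50,40,50,z=.072)
blobs('top',405,230,65,35,62,z=.048)
blobs('scene',425,165,40,45,50,z=.047)
# amber, housing, jar
P=cloud('top',np.load('top0.npy'))
for nm,(x,y,w,h),lo,hi in(('housing',(305,180,60,65),.064,.085),('amber',(370,205,30,25),.06,.1),('jar',(320,130,35,40),.066,.09)):
    q=P[y:y+h,x:x+w].reshape(-1,3); q=q[(q[:,2]>lo)&(q[:,2]<hi)]; print(nm,len(q),q.min(0).round(3),q.max(0).round(3),np.median(q,0).round(3), cv2.minAreaRect(q[:,:2].astype(np.float32)))
q=P[180:260,205:300].reshape(-1,3); b=q[(q[:,2]>.044)&(q[:,2]<.056)&(q[:,0]>.3)]; print(cv2.minAreaRect(b[:,:2].astype(np.float32)),len(b))
```

```text
top [245, 203, 6, 31, 115] [247.4 216.5] [247.3 218. ] [30.2  4.4] 87.61405944824219 ray [0.51   0.2405 0.073 ] depth [0.5131 0.2385 0.0772]
scene [246, 247, 32, 27, 230] [262.1 259.7] [261.9 259.7] [37.8  6.8] 36.869895935058594 ray [0.5    0.2412 0.072 ] depth [0.4972 0.2425 0.0748]
scene [287, 275, 3, 3, 6] [288.  276.2] [288.1 276.2] [1.3 2.7] 63.43495178222656 ray [0.4352 0.2315 0.072 ] depth [0.4736 0.2038 0.0173]
top [458, 238, 4, 5, 16] [459.7 240.1] [459.5 240. ] [4. 3.] 90.0 ray [ 0.4328 -0.3101  0.048 ] depth [ 0.4325 -0.3086  0.0525]
top [412, 251, 5, 6, 21] [414.1 253.2] [414.  253.5] [5. 4.] 90.0 ray [ 0.4027 -0.188   0.048 ] depth [ 0.4027 -0.1866  0.052 ]
scene [453, 169, 5, 4, 9] [455.6 170.3] [455.4 170.2] [4.5 1.8] 26.56505012512207 ray [ 0.4301 -0.3139  0.047 ] depth [ 0.4255 -0.3064  0.0526]
scene [434, 194, 7, 7, 34] [436.9 197.4] [437.  197.5] [4.9 6.4] 45.0 ray [ 0.3986 -0.1873  0.047 ] depth [ 0.3975 -0.1852  0.0481]
housing 1862 [ 0.45  -0.04   0.064] [0.584 0.062 0.08 ] [0.515 0.012 0.073] ((0.5172579884529114, 0.011252474039793015), (0.13111893832683563, 0.09980586916208267), 2.5077505111694336)
amber 202 [ 0.479 -0.138  0.061] [ 0.519 -0.098  0.093] [ 0.497 -0.115  0.085] ((0.497810423374176, -0.11600440740585327), (0.039381831884384155, 0.03660612925887108), 57.58225631713867)
jar 528 [ 0.659 -0.032  0.066] [0.728 0.036 0.083] [0.693 0.002 0.076] ((0.6934430599212646, 0.0022679753601551056), (0.06720924377441406, 0.06902504712343216), 87.61636352539062)
((0.5078809261322021, 0.21818658709526062), (0.1294291913509369, 0.2207450568675995), 3.240474224090576) 676
```

Request:
servo_tool(deltas=[[[-1.9, -2.5, 0], 0, 0], [[-1.9, -2.5, 0], 0, 0], [[-1.9, -2.5, 0], 0, 0], [[-1.9, -2.5, 0], 0, 0], [[-1.9, -2.5, 0], 0, 0], [[-1.9, -2.5, 0], 0, 0], [[-1.9, -2.5, 0], 0, 0], [[-1.9, -2.5, 0], 0, 0], [[-1.9, -2.5, 0], 0, 0], [[-1.9, -2.5, 0], 0, 0], [[-1.9, -2.5, 0], 0, 0], [[-1.9, -2.5, 0], 0, 0]])

```text
clock: 1.1
position: [0.4297, -0.2424, 0.2248]
ee_rot: [0.828, -0.561, -0.005, 0.001]
ft_force: [0.0, -0.6, 0.4]
grip_width: -0.002
```

```bash
cat >> h.py <<'E'
def go(pos,yaw=None):
    o=st(); M=R.from_quat(o['ee_rot']).as_matrix(); d=M.T@(np.array(pos)-o['position'])*100
    y=np.degrees(np.arctan2(M[1,0],M[0,0])); print('tool delta cm',d.round(2),'norm',np.linalg.norm(d).round(2),'yaw',y.round(2),'tilt',M[:,2].round(4))
    if yaw is not None: print('turn rad',np.radians((y-yaw+180)%360-180).round(4))
E
python3 -c "
from h import *
go([.507,.285,.15],-87.5)"
```

```text
{'clock': 1.1, 'joint_pos': [0.7603, 0.0742, -0.3534, 1.7846, 0.0264, 1.2978, -0.7917], 'position': [0.4297, -0.2424, 0.2248], 'ee_rot': [0.8276, -0.5613, -0.0051, 0.0009], 'ft_force': [0.0203, -0.6496, 0.3972], 'grip_width': -0.0021}
tool delta cm [-46.09 -26.74   7.64] norm 53.83 yaw -68.3 tilt [-0.0095  0.0043 -0.9999]
turn rad 0.3351
```

Request:
servo_tool(deltas=[[[-3.4, -2.0, 0], 0, 0], [[-3.4, -2.0, 0], 0, 0], [[-3.4, -2.0, 0], 0, 0], [[-3.4, -2.0, 0], 0, 0], [[-3.4, -2.0, 0], 0, 0], [[-3.4, -2.0, 0], 0, 0], [[-3.4, -2.0, 0], 0, 0], [[-3.4, -2.0, 0], 0, 0], [[-3.4, -2.0, 0], 0, 0], [[-3.4, -2.0, 0], 0, 0], [[-3.4, -2.0, 0], 0, 0], [[-3.4, -2.0, 0], 0, 0]])

```text
clock: 2.1
position: [0.5016, 0.2455, 0.2243]
ee_rot: [0.826, -0.564, -0.005, 0.002]
ft_force: [0.5, -0.0, -0.4]
grip_width: 0.002
```

Request:
servo_tool(deltas=[[[0, 0, 0], 0.112, 0], [[0, 0, 0], 0.112, 0], [[0, 0, 0], 0.112, 0], [[0, 0, 0], 0, 0]])

```text
clock: 2.43
position: [0.498, 0.258, 0.2218]
ee_rot: [0.72, -0.694, -0.009, 0.003]
ft_force: [0.8, -0.0, -0.2]
grip_width: -0.0
```

```bash
python3 -c "
from h import *
go([.505,.275,.058],-87.5)"
```

```text
{'clock': 2.4333, 'joint_pos': [0.0737, 0.2865, -0.7424, 1.6073, 0.1815, 1.3326, -2.2255], 'position': [0.498, 0.258, 0.2218], 'ee_rot': [0.7204, -0.6935, -0.0085, 0.0028], 'ft_force': [0.7997, -0.0412, -0.168], 'grip_width': -0.0003}
tool delta cm [-1.54 -1.03 16.38] norm 16.48 yaw -87.83 tilt [-0.0161  0.0078 -0.9998]
turn rad -0.0057
```

Request:
servo_tool(deltas=[[[-1.2, -0.6, 0.5], 0, 0], [[-0.8, -0.4, 1.5], 0, 0], [[0, 0, 2.2], 0, 0], [[0, 0, 2.2], 0, 0], [[0, 0, 2.2], 0, 0], [[0, 0, 2.2], 0, 0], [[0, 0, 1.6], 0, 0], [[0, 0, 1.6], 0, 0], [[0, 0, 0.8], 0, 0], [[0, 0, 0], 0, 0]])

```text
clock: 3.27
position: [0.5057, 0.2771, 0.0667]
ee_rot: [0.732, -0.681, -0.008, 0.003]
ft_force: [-1.1, 0.0, -0.6]
grip_width: -0.004
```

Run:
```python
from h import *
go([.505,.262,.058],-87.5)
p,d=eyes.camera('scene'); q=eyes.camera('top')[0]
o=np.hstack([cv2.resize(p[190:310,180:330],(500,400)),cv2.resize(q[170:270,200:275],(300,400))]);cv2.imwrite('pics/a1.png',o)
```

```text
{'clock': 3.2667, 'joint_pos': [-0.0084, 0.4781, -0.6977, 1.7304, 0.3281, 1.066, -2.312], 'position': [0.5057, 0.2771, 0.0667], 'ee_rot': [0.7324, -0.6808, -0.0077, 0.0032], 'ft_force': [-1.0854, 0.0313, -0.5631], 'grip_width': -0.0036}
tool delta cm [1.5  0.17 0.87] norm 1.74 yaw -85.82 tilt [-0.0157  0.0058 -0.9999]
turn rad 0.0292
```

View pics/a1.png

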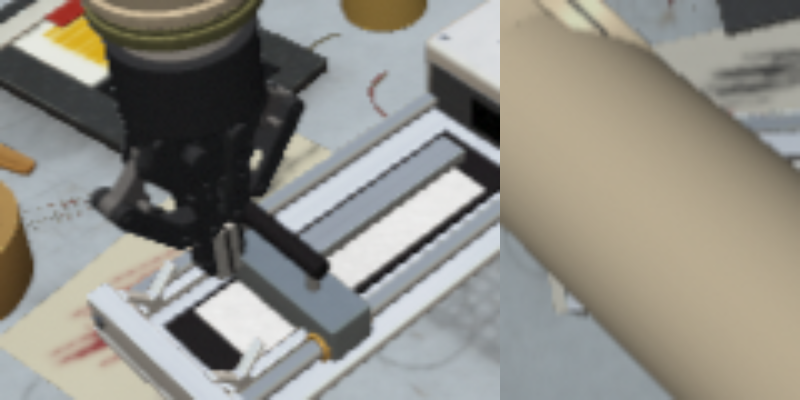

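The shut fingers stand just behind the bar (crop ~(228,255)), near its middle and clear of the cradles. Next: down 7 mm, then ease forward.

Request:
servo_tool(deltas=[[[0, 0.1, 0.45], 0.03, 0], [[0, 0, 0.3], 0, 0], [[0.4, 0, 0.1], 0, 0], [[0.4, 0, 0], 0, 0], [[0.3, 0, 0], 0, 0], [[0.2, 0, 0], 0, 0], [[0.2, 0, 0], 0, 0]])

```text
clock: 3.95
position: [0.5094, 0.2628, 0.0656]
ee_rot: [0.723, -0.69, -0.006, -0.002]
ft_force: [-0.3, 0.8, 0.5]
grip_width: -0.003
```

Request:
servo_tool(deltas=[[[0.2, 0, 0], 0, 0], [[0.2, 0, 0], 0, 0], [[0.2, 0, 0], 0, 0]])

```text
clock: 4.2
position: [0.5099, 0.2576, 0.0662]
ee_rot: [0.724, -0.69, -0.006, -0.003]
ft_force: [-0.2, 8.4, -1.9]
grip_width: -0.001
```

Request:
servo_tool(deltas=[[[0.2, 0, 0], 0, 0], [[0.2, 0, 0], 0, 0], [[0.2, 0, 0], 0, 0]])

```text
clock: 4.45
position: [0.5096, 0.2569, 0.0672]
ee_rot: [0.725, -0.689, -0.008, -0.007]
ft_force: [0.2, 5.7, -1.6]
grip_width: -0.0
```

Request:
servo_tool(deltas=[[[0, 0, 0.4], 0, 0], [[0.1, 0, 0.4], 0, 0], [[0.3, 0, 0.2], 0, 0], [[0.4, 0, 0.1], 0, 0], [[0.4, 0, 0.1], 0, 0]])

```text
clock: 4.87
position: [0.5111, 0.2594, 0.0605]
ee_rot: [0.728, -0.685, -0.012, -0.017]
ft_force: [-2.1, 11.1, 6.3]
grip_width: 0.002
```

Request:
servo_tool(deltas=[[[0.5, 0, 0.1], 0, 0], [[0.5, 0, 0.1], 0, 0], [[0.5, 0, 0.1], 0, 0]])

```text
clock: 5.12
position: [0.5109, 0.2593, 0.0609]
ee_rot: [0.732, -0.681, -0.017, -0.027]
ft_force: [-1.2, 15.2, 4.0]
grip_width: 0.001
```

Request:
servo_tool(deltas=[[[0.6, 0, 0], 0, 0], [[0.6, 0, 0], 0, 0]])

```text
clock: 5.28
position: [0.5107, 0.2567, 0.0617]
ee_rot: [0.734, -0.678, -0.02, -0.032]
ft_force: [0.5, 11.1, -1.4]
grip_width: -0.001
```

```bash
python3 -c "
from h import *
go([.511,.25,.06],-87.5)"
```

```text
{'clock': 5.2833, 'joint_pos': [0.088, 0.4414, -0.7193, 1.7982, 0.2818, 0.9665, -2.222], 'position': [0.5107, 0.2567, 0.0617], 'ee_rot': [0.7342, -0.6779, -0.0198, -0.0322], 'ft_force': [0.4989, 11.0654, -1.4167], 'grip_width': -0.0011}
tool delta cm [0.68 0.02 0.12] norm 0.69 yaw -85.39 tilt [ 0.0145  0.0742 -0.9971]
turn rad 0.0368
```

Request:
servo_tool(deltas=[[[0.8, 0, 0], 0, 0], [[0.6, 0, 0], 0, 0]])

```text
clock: 5.45
position: [0.5113, 0.2465, 0.0612]
ee_rot: [0.736, -0.676, -0.021, -0.034]
ft_force: [0.6, 1.8, 1.8]
grip_width: 0.001
```

It broke free: 10 mm of motion with the force down to 2 N. Running it on.

Request:
servo_tool(deltas=[[[0.3, 0, 0], 0.03, 0], [[0.3, 0, 0], 0, 0], [[0.3, 0, 0], 0, 0], [[0.3, 0, 0], 0, 0], [[0.3, 0, 0], 0, 0], [[0.3, 0, 0], 0, 0], [[0.3, 0, 0], 0, 0], [[0.3, 0, 0], 0, 0], [[0.3, 0, 0], 0, 0], [[0.3, 0, 0], 0, 0]])

```text
clock: 6.28
position: [0.5134, 0.2132, 0.0586]
ee_rot: [0.724, -0.689, -0.021, -0.034]
ft_force: [-0.5, 2.5, 1.9]
grip_width: -0.002
```

```bash
python3 -c "
from h import *
go([.511,.19,.06],-87.5)"
```

```text
{'clock': 6.2833, 'joint_pos': [0.1691, 0.4121, -0.7129, 1.8398, 0.2521, 0.945, -2.1593], 'position': [0.5134, 0.2132, 0.0586], 'ee_rot': [0.724, -0.6887, -0.0212, -0.0339], 'ft_force': [-0.4873, 2.4686, 1.8621], 'grip_width': -0.0024}
tool delta cm [ 2.29  0.35 -0.32] norm 2.34 yaw -87.09 tilt [ 0.016   0.0784 -0.9968]
turn rad 0.0071
```

Request:
servo_tool(deltas=[[[0.2, 0, -0.04], 0, 0], [[0.2, 0, -0.04], 0, 0], [[0.2, 0, -0.03], 0, 0], [[0.2, 0, -0.03], 0, 0], [[0.2, 0, -0.02], 0, 0], [[0.15, 0, -0.02], 0, 0], [[0.15, 0, -0.01], 0, 0]])

```text
clock: 6.87
position: [0.5139, 0.1976, 0.0587]
ee_rot: [0.724, -0.689, -0.021, -0.033]
ft_force: [0.9, 2.4, -0.3]
grip_width: 0.001
```

Request:
servo_tool(deltas=[[[0.15, 0, -0.01], 0, 0], [[0.12, 0, -0.01], 0, 0], [[0.12, 0, -0.01], 0, 0], [[0.12, 0, -0.01], 0, 0]])

```text
clock: 7.2
position: [0.5141, 0.192, 0.0587]
ee_rot: [0.724, -0.689, -0.021, -0.033]
ft_force: [0.4, 2.6, -0.8]
grip_width: -0.0
```

Request:
servo_tool(deltas=[[[0.1, 0, -0.01], 0, 0], [[0.1, 0, -0.01], 0, 0], [[0.1, 0, -0.01], 0, 0], [[0.1, 0, -0.01], 0, 0]])

```text
clock: 7.53
position: [0.5143, 0.1876, 0.0587]
ee_rot: [0.724, -0.689, -0.021, -0.033]
ft_force: [0.5, 1.5, -1.7]
grip_width: -0.003
```

Request:
servo_tool(deltas=[[[0.1, 0, -0.01], 0, 0], [[0.1, 0, -0.01], 0, 0], [[0.1, 0, -0.01], 0, 0], [[0.1, 0, -0.01], 0, 0]])

```text
clock: 7.87
position: [0.5144, 0.1831, 0.0588]
ee_rot: [0.724, -0.689, -0.021, -0.033]
ft_force: [1.4, 1.9, -0.1]
grip_width: 0.004
```

Request:
servo_tool(deltas=[[[0.1, 0, -0.01], 0, 0], [[0.1, 0, -0.01], 0, 0], [[0.1, 0, -0.01], 0, 0], [[0.1, 0, -0.01], 0, 0]])

```text
clock: 8.2
position: [0.5146, 0.1787, 0.0588]
ee_rot: [0.724, -0.689, -0.021, -0.033]
ft_force: [0.3, 2.1, -0.8]
grip_width: 0.0
```

Request:
servo_tool(deltas=[[[0.1, 0, -0.01], 0, 0], [[0.1, 0, -0.01], 0, 0], [[0.1, 0, -0.01], 0, 0], [[0.1, 0, -0.01], 0, 0]])

```text
clock: 8.53
position: [0.5147, 0.1742, 0.0589]
ee_rot: [0.724, -0.689, -0.021, -0.033]
ft_force: [1.5, 2.1, -1.2]
grip_width: -0.002
```

Request:
servo_tool(deltas=[[[0.1, 0, -0.01], 0, 0], [[0.1, 0, -0.01], 0, 0], [[0.1, 0, -0.01], 0, 0], [[0.1, 0, -0.01], 0, 0]])

```text
clock: 8.87
position: [0.5148, 0.1698, 0.059]
ee_rot: [0.724, -0.689, -0.022, -0.033]
ft_force: [0.4, 2.6, -1.2]
grip_width: -0.001
```

Request:
servo_tool(deltas=[[[0.1, 0, -0.01], 0, 0], [[0.1, 0, -0.01], 0, 0], [[0.1, 0, -0.01], 0, 0]])

```text
clock: 9.12
position: [0.5149, 0.1664, 0.059]
ee_rot: [0.724, -0.689, -0.022, -0.033]
ft_force: [0.7, 2.5, -1.6]
grip_width: -0.001
```

Request:
servo_tool(deltas=[[[0.1, 0, -0.01], 0, 0], [[0.1, 0, -0.01], 0, 0], [[0.1, 0, -0.01], 0, 0]])

```text
clock: 9.37
position: [0.515, 0.1631, 0.0591]
ee_rot: [0.724, -0.689, -0.022, -0.033]
ft_force: [0.6, 2.6, -0.9]
grip_width: 0.0
```

Request:
servo_tool(deltas=[[[0.1, 0, -0.01], 0, 0], [[0.1, 0, -0.01], 0, 0], [[0.1, 0, -0.01], 0, 0]])

```text
clock: 9.62
position: [0.5151, 0.1601, 0.0592]
ee_rot: [0.724, -0.689, -0.022, -0.033]
ft_force: [0.4, 3.9, -1.1]
grip_width: -0.0
```

Request:
servo_tool(deltas=[[[0.1, 0, -0.01], 0, 0], [[0.1, 0, -0.01], 0, 0], [[0.1, 0, -0.01], 0, 0]])

```text
clock: 9.87
position: [0.5151, 0.1589, 0.0593]
ee_rot: [0.724, -0.688, -0.023, -0.034]
ft_force: [1.1, 5.6, -3.3]
grip_width: 0.002
```

Request:
servo_tool(deltas=[[[0.12, 0, 0], 0, 0], [[0.15, 0, 0], 0, 0]])

```text
clock: 10.03
position: [0.5151, 0.1586, 0.0593]
ee_rot: [0.725, -0.687, -0.024, -0.036]
ft_force: [1.6, 8.5, -2.4]
grip_width: 0.001
```

Request:
servo_tool(deltas=[[[0.15, 0, 0], 0, 0], [[0.15, 0, 0], 0, 0]])

```text
clock: 10.2
position: [0.5151, 0.1585, 0.0594]
ee_rot: [0.726, -0.687, -0.025, -0.037]
ft_force: [1.6, 8.2, -3.4]
grip_width: -0.002
```

Force rose to 8 N and the motion stopped: the carriage is on the buffer. Backing off and lifting.

Request:
servo_tool(deltas=[[[-0.3, 0, 0], 0, 0], [[-0.7, 0, 0], 0, 0], [[-0.8, 0, -0.5], 0, 0], [[0, 0, -3], 0, 3], [[0, 0, -3.5], 0, 8.5], [[0, 0, -3.5], 0, 8.5], [[0, 0, -3], 0, 8.5]])

```text
clock: 10.78
position: [0.5068, 0.1653, 0.1949]
ee_rot: [0.726, -0.686, -0.028, -0.031]
ft_force: [1.2, -0.0, -0.5]
grip_width: 0.566
```

```bash
python3 -c "
from h import *
go([.43,-.22,.18],-166.2)"
```

```text
{'clock': 10.7833, 'joint_pos': [0.3355, 0.214, -0.7665, 1.7438, 0.077, 1.2087, -1.9569], 'position': [0.5068, 0.1653, 0.1949], 'ee_rot': [0.7263, -0.6861, -0.0283, -0.0306], 'ft_force': [1.1775, -0.0047, -0.4509], 'grip_width': 0.5656}
tool delta cm [38.02  9.86 -1.73] norm 39.31 yaw -86.72 tilt [ 8.000e-04  8.330e-02 -9.965e-01]
turn rad 1.3871
```

Request:
servo_tool(deltas=[[[0, 0, 0], -0.12, 8.5], [[0, 0, 0], -0.12, 8.5], [[0, 0, 0], -0.12, 8.5], [[0, 0, 0], -0.12, 8.5], [[0, 0, 0], -0.12, 8.5], [[0, 0, 0], -0.12, 8.5], [[0, 0, 0], -0.12, 8.5], [[0, 0, 0], -0.12, 8.5], [[0, 0, 0], -0.12, 8.5], [[0, 0, 0], -0.12, 8.5], [[0, 0, 0], -0.12, 8.5], [[0, 0, 0], -0.12, 8.5]])

```text
clock: 11.78
position: [0.5089, 0.1697, 0.2107]
ee_rot: [0.999, -0.01, 0.008, -0.038]
ft_force: [0.4, 0.4, -0.7]
grip_width: 0.996
```

Request:
servo_tool(deltas=[[[0, 0, 0], -0.11, 8.5], [[0, 0, 0], -0.1, 8.5], [[0, 0, 0], 0, 8.5]])

```text
clock: 12.03
position: [0.5085, 0.1704, 0.212]
ee_rot: [0.994, 0.104, 0.012, -0.036]
ft_force: [-0.5, -0.2, -0.1]
grip_width: 0.994
```

```bash
python3 -c "
from h import *
go([.416,-.249,.16],13.8)"
```

```text
{'clock': 12.0333, 'joint_pos': [0.5146, 0.2501, -1.0016, 1.7169, 0.1607, 1.2423, -0.3081], 'position': [0.5085, 0.1704, 0.212], 'ee_rot': [0.9939, 0.1037, 0.0125, -0.0357], 'ft_force': [-0.5236, -0.2399, -0.0683], 'grip_width': 0.9943}
tool delta cm [-17.82  39.38   1.94] norm 43.27 yaw 11.84 tilt [ 0.0174  0.0736 -0.9971]
turn rad -0.0341
```

Request:
servo_tool(deltas=[[[-1.5, 3.2, 0], -0.03, 8.5], [[-1.5, 3.2, 0], 0, 8.5], [[-1.5, 3.2, 0], 0, 8.5], [[-1.5, 3.2, 0], 0, 8.5], [[-1.5, 3.2, 0], 0, 8.5], [[-1.5, 3.2, 0], 0, 8.5], [[-1.5, 3.2, 0], 0, 8.5], [[-1.5, 3.2, 0], 0, 8.5], [[-1.5, 3.2, 0], 0, 8.5], [[-1.5, 3.2, 0], 0, 8.5], [[-1.2, 2.6, 0], 0, 8.5], [[0, 0, 0], 0, 8.5]])

```text
clock: 13.03
position: [0.422, -0.2117, 0.1868]
ee_rot: [0.994, 0.101, 0.014, -0.034]
ft_force: [0.0, -0.2, -0.1]
grip_width: 0.999
```

Run:
```python
from h import *
go([.416,-.249,.06],13.8)
p,d=eyes.camera('scene'); q,e=eyes.camera('top'); np.save('top1.npy',e); cv2.imwrite('pics/top1.png',q); cv2.imwrite('pics/scene1.png',p)
o=np.hstack([cv2.resize(p[80:220,370:545],(500,400)),cv2.resize(q[180:260,200:260],(300,400),interpolation=cv2.INTER_CUBIC)]);cv2.imwrite('pics/b1.png',o)
P=cloud('top',e)
i=q; m=np.zeros(i.shape[:2],bool); m[195:245,245:300]=(i[195:245,245:300].max(2)<60)&(P[195:245,245:300,2]>.068)
uv=np.argwhere(m)[:,::-1]; print(len(uv),cv2.minAreaRect(uv.astype(np.float32)),np.median(P[m],0))
```

```text
{'clock': 13.0333, 'joint_pos': [1.1118, 0.0899, -0.7158, 1.8678, -0.0143, 1.2142, 0.606], 'position': [0.422, -0.2117, 0.1868], 'ee_rot': [0.9942, 0.1013, 0.0137, -0.0337], 'ft_force': [0.023, -0.2335, -0.1063], 'grip_width': 0.9994}
tool delta cm [-1.77  4.34 12.37] norm 13.23 yaw 11.58 tilt [ 0.0204  0.0698 -0.9973]
turn rad -0.0388
95 ((286.8407287597656, 214.6106414794922), (31.130891799926758, 4.390254020690918), 86.18592071533203) [0.50957071 0.13711661 0.07713569]
```

View pics/b1.png

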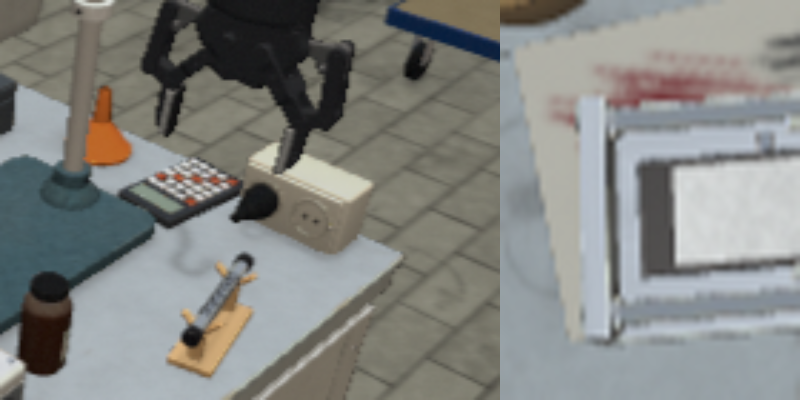

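The rod is undisturbed on its stand; the carriage bar has left the left-hand crop, having moved 0.101 m to top px (287,215). Moving over the rod and down.

Request:
servo_tool(deltas=[[[0, 0, 0], -0.04, 8.5], [[-0.9, 2.2, 0], 0, 8.5], [[-0.7, 2.2, 0], 0, 8.5], [[0, 0, 0], 0, 8.5], [[0, 0, 2.5], 0, 8.5], [[0, 0, 2.5], 0, 8.5], [[0, 0, 2.5], 0, 8.5], [[0, 0, 1.5], 0, 8.5], [[0, 0, 0], 0, 8.5]])

```text
clock: 13.88
position: [0.4295, -0.2346, 0.0962]
ee_rot: [0.991, 0.125, 0.018, -0.032]
ft_force: [0.1, 0.6, -0.0]
grip_width: 0.995
```

```bash
python3 -c "
from h import *
go([.416,-.249,.028],13.8)"
```

```text
{'clock': 13.8833, 'joint_pos': [1.0882, 0.2413, -0.692, 1.9304, 0.0928, 1.0288, 0.6138], 'position': [0.4295, -0.2346, 0.0962], 'ee_rot': [0.9914, 0.1253, 0.0176, -0.0324], 'ft_force': [0.0748, 0.5733, -0.0163], 'grip_width': 0.9954}
tool delta cm [-1.95  1.46  6.66] norm 7.1 yaw 14.33 tilt [ 0.0267  0.0686 -0.9973]
turn rad 0.0093
```

Request:
servo_tool(deltas=[[[-1.0, 0.8, 0], 0, 8.5], [[-1.0, 0.7, 0], 0, 8.5], [[0, 0, 1.5], 0, 8.5], [[0, 0, 1.5], 0, 8.5], [[0, 0, 0.5], 0, 8.5], [[0, 0, 0], 0, 8.5]])

```text
clock: 14.38
position: [0.4173, -0.2516, 0.0652]
ee_rot: [0.991, 0.126, 0.02, -0.03]
ft_force: [-1.2, -0.5, 0.3]
grip_width: 0.995
```

```bash
python3 -c "
from h import *
go([.416,-.249,.028],13.8)"
```

```text
{'clock': 14.3833, 'joint_pos': [1.1053, 0.2782, -0.6695, 1.9643, 0.1213, 0.9606, 0.6381], 'position': [0.4173, -0.2516, 0.0652], 'ee_rot': [0.9914, 0.1261, 0.0197, -0.0301], 'ft_force': [-1.1675, -0.4826, 0.3091], 'grip_width': 0.995}
tool delta cm [-0.23 -0.08  3.72] norm 3.73 yaw 14.43 tilt [ 0.0314  0.0646 -0.9974]
turn rad 0.0109
```

Request:
servo_tool(deltas=[[[-0.1, 0, 1.2], 0, 8.5], [[-0.1, 0, 1.2], 0, 8.5], [[-0.1, 0, 1.0], 0, 8.5], [[0, 0, 0.4], 0, 8.5], [[0, 0, 0], 0, 8.5]])

```text
clock: 14.8
position: [0.4167, -0.2507, 0.0264]
ee_rot: [0.991, 0.126, 0.021, -0.029]
ft_force: [0.7, 0.0, 0.4]
grip_width: 0.996
```

Run:
```python
from h import *
go([.416,-.249,.028],13.8)
p,d=eyes.camera('scene'); q,e=eyes.camera('top')
o=np.hstack([cv2.resize(p[130:230,400:500],(400,400),interpolation=cv2.INTER_CUBIC),cv2.resize(q[200:290,390:480],(400,400),interpolation=cv2.INTER_CUBIC)]);cv2.imwrite('pics/c1.png',o)
```

```text
{'clock': 14.8, 'joint_pos': [1.0811, 0.3369, -0.6502, 1.9958, 0.1703, 0.8778, 0.6022], 'position': [0.4167, -0.2507, 0.0264], 'ee_rot': [0.9914, 0.1259, 0.0209, -0.0286], 'ft_force': [0.6763, 0.0155, 0.4464], 'grip_width': 0.9958}
tool delta cm [-0.02 -0.19 -0.15] norm 0.24 yaw 14.4 tilt [ 0.0342  0.0619 -0.9975]
turn rad 0.0104
```

View pics/c1.png

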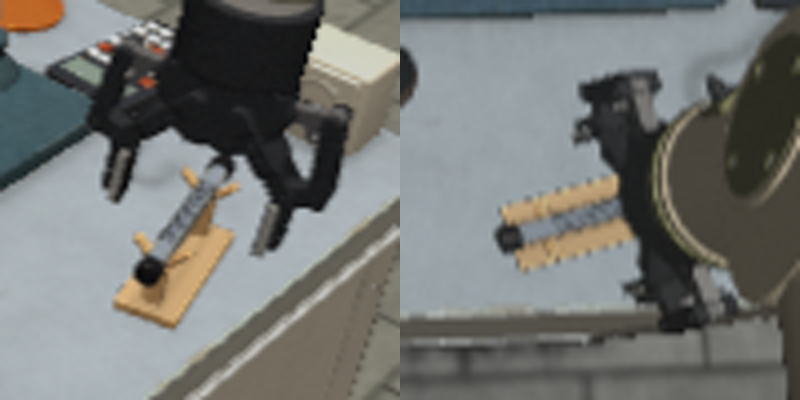

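The fingers straddle the rod's middle, clear of both V posts. Closing.

Request:
servo_tool(deltas=[[[0, 0, 0], 0, 4], [[0, 0, 0], 0, 2.5], [[0, 0, 0], 0, 1.6], [[0, 0, 0], 0, 1.0], [[0, 0, 0], 0, 0.5], [[0, 0, 0], 0, 0.5], [[0, 0, 0], 0, 0.5], [[0, 0, 0], 0, 0.5]], force=30)

```text
clock: 15.57
position: [0.4178, -0.2517, 0.0289]
ee_rot: [0.991, 0.126, 0.022, -0.027]
ft_force: [-0.9, 0.0, -1.1]
grip_width: 0.133
```

Request:
servo_tool(deltas=[[[0, 0, 0], 0, 0.5], [[0, 0, -0.6], 0, 0.5], [[0, 0, -1.5], 0, 0.5], [[0, 0, -2], 0, 0.5], [[0, 0, -2.5], 0, 0.5], [[0, 0, -2.5], 0, 0.5], [[0, 0, -2.5], 0, 0.5], [[0, 0, -2], 0, 0.5], [[0, 0, 0], 0, 0.5]])

```text
clock: 16.32
position: [0.4116, -0.258, 0.1712]
ee_rot: [0.991, 0.127, 0.021, -0.03]
ft_force: [1.3, 0.1, -1.1]
grip_width: 0.132
```

Run:
```python
from h import *
go([.48,0.19,.2],92.5)
p,d=eyes.camera('scene'); q,e=eyes.camera('top'); np.save('top2.npy',e); cv2.imwrite('pics/top2.png',q); cv2.imwrite('pics/scene2.png',p)
P=cloud('top',e)
o=np.hstack([cv2.resize(p[60:220,380:540],(400,400),interpolation=cv2.INTER_CUBIC),cv2.resize(q[190:250,240:300],(400,400),interpolation=cv2.INTER_CUBIC)]);cv2.imwrite('pics/d1.png',o)
```

```text
{'clock': 16.3167, 'joint_pos': [1.1691, 0.1321, -0.6909, 1.8629, 0.0127, 1.1767, 0.7334], 'position': [0.4116, -0.258, 0.1712], 'ee_rot': [0.9912, 0.1274, 0.0207, -0.0296], 'ft_force': [1.2891, 0.0624, -1.1056], 'grip_width': 0.1322}
tool delta cm [ 18.01 -41.68   0.22] norm 45.41 yaw 14.58 tilt [ 0.0335  0.064  -0.9974]
turn rad -1.36
```

View pics/d1.png

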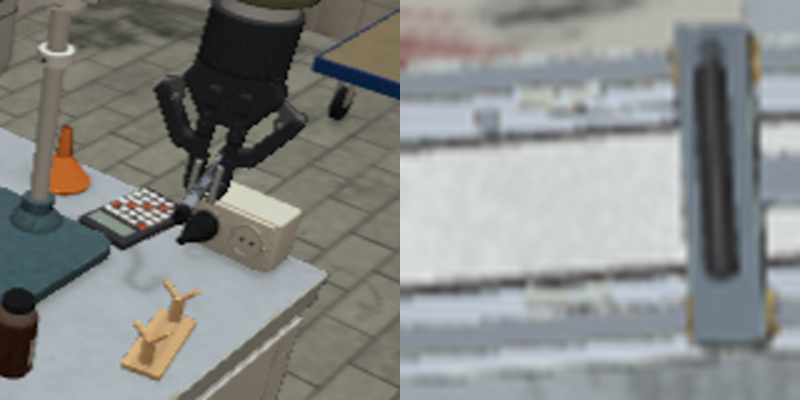

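Rod held, empty stand undisturbed. Right crop shows the carriage against the stop; cradles near top px (263.5,204.6) and (265.5,234). Computing the seat.

Run:
```python
from h import *
a=np.radians(2.5); U=np.array([-np.sin(a),np.cos(a)])
q=cv2.imread('pics/top2.png'); P=cloud('top',np.load('top2.npy'))
print('cr',ray('top',263.5,204.6,.048).round(4),ray('top',265.5,234,.048).round(4))
b=ray('top',287.3,215.4,.075); print('bar',b.round(4),'seat',(b[:2]+.062*U).round(4))
b=ray('top',286.84,214.6,.075); print('bar',b.round(4),'seat',(b[:2]+.062*U).round(4))
w=P[190:250,245:285].reshape(-1,3); w=w[(w[:,2]>.036)&(w[:,2]<.06)&(w[:,1]>.17)&(w[:,1]<.24)]
for s in (w[w[:,0]<.5],w[w[:,0]>.5]): print(len(s),s.mean(0).round(4),s.min(0).round(3),s.max(0).round(3))
# beam
w=P[180:260,260:310].reshape(-1,3); w=w[(w[:,2]>.045)&(w[:,2]<.055)&(w[:,1]<.165)&(w[:,1]>.11)&(w[:,0]>.42)&(w[:,0]<.6)]
print('beam',len(w),cv2.minAreaRect(w[:,:2].astype(np.float32)))
# scene view: bar & cradles, and rod
i=cv2.imread('pics/scene2.png'); S,_=i,0
m=np.zeros(i.shape[:2],np.uint8); m[215:265,265:320]=i[215:265,265:320].max(2)<50
k,l,s,c=cv2.connectedComponentsWithStats(m)
for j in range(1,k):
    if s[j,4]>60: print(s[j],ray('scene',*c[j],.072).round(4))
```

```text
cr [0.5452 0.2022 0.048 ] [0.4663 0.1972 0.048 ]
bar [0.5088 0.1372 0.075 ] seat [0.5061 0.1992]
bar [0.511  0.1384 0.075 ] seat [0.5083 0.2003]
81 [0.4626 0.2043 0.0424] [0.451 0.174 0.036] [0.473 0.239 0.056]
69 [0.5531 0.2037 0.0423] [0.543 0.173 0.036] [0.565 0.237 0.057]
beam 374 ((0.5111215114593506, 0.1322171688079834), (0.1293456107378006, 0.04278422147035599), 2.5064496994018555)
[310 215  10  11  83] [0.516  0.0899 0.072 ]
[286 222  34  23 204] [0.5028 0.1387 0.072 ]
```

Request:
servo_tool(deltas=[[[1.5, -3.4, 0], 0, 0.5], [[1.5, -3.4, 0], 0, 0.5], [[1.5, -3.4, 0], 0, 0.5], [[1.5, -3.4, 0], 0, 0.5], [[1.5, -3.4, 0], 0, 0.5], [[1.5, -3.4, 0], 0, 0.5], [[1.5, -3.4, 0], 0, 0.5], [[1.5, -3.4, 0], 0, 0.5], [[1.5, -3.4, 0], 0, 0.5], [[1.5, -3.4, 0], 0, 0.5], [[1.5, -3.4, 0], 0, 0.5], [[1.2, -2.8, 0], 0, 0.5]])

```text
clock: 17.42
position: [0.4736, 0.1875, 0.1856]
ee_rot: [0.992, 0.12, 0.011, -0.034]
ft_force: [1.3, -0.2, -1.3]
grip_width: 0.136
```

Request:
servo_tool(deltas=[[[0, 0, 0], -0.12, 0.5], [[0, 0, 0], -0.12, 0.5], [[0, 0, 0], -0.12, 0.5], [[0, 0, 0], -0.12, 0.5], [[0, 0, 0], -0.12, 0.5], [[0, 0, 0], -0.12, 0.5], [[0, 0, 0], -0.12, 0.5], [[0, 0, 0], -0.12, 0.5], [[0, 0, 0], -0.12, 0.5], [[0, 0, 0], -0.12, 0.5], [[0, 0, 0], -0.12, 0.5], [[0, 0, 0], 0, 0.5]])

```text
clock: 18.42
position: [0.4609, 0.1997, 0.1706]
ee_rot: [0.69, 0.723, 0.024, -0.031]
ft_force: [-0.6, -0.4, -1.7]
grip_width: 0.137
```

Run:
```python
from h import *
go([.506,.201,.14],92.5)
```

```text
{'clock': 18.4167, 'joint_pos': [0.7184, 0.3828, -1.3566, 1.8276, 0.3249, 1.2092, 0.8903], 'position': [0.4609, 0.1997, 0.1706], 'ee_rot': [0.6895, 0.7232, 0.0241, -0.0312], 'ft_force': [-0.6411, -0.4228, -1.6751], 'grip_width': 0.1366}
tool delta cm [-0.32  4.53  3.01] norm 5.45 yaw 92.71 tilt [-0.0118  0.0779 -0.9969]
turn rad 0.0037
```

Request:
servo_tool(deltas=[[[0, 1.5, 0], 0, 0.5], [[0, 1.5, 0], 0, 0.5], [[0, 1.2, 0], 0, 0.5], [[0, 0, 1], 0, 0.5], [[0, 0, 1], 0, 0.5], [[0, 0, 0], 0, 0.5]])

```text
clock: 18.92
position: [0.4997, 0.2031, 0.1425]
ee_rot: [0.696, 0.717, 0.021, -0.035]
ft_force: [-0.3, -0.4, -1.9]
grip_width: 0.133
```

Run:
```python
from h import *
go([.506,.201,.14],92.5)
p,d=eyes.camera('scene'); q,e=eyes.camera('top'); np.save('scene3.npy',d); np.save('top3.npy',e);cv2.imwrite('pics/scene3.png',p); cv2.imwrite('pics/top3.png',q)
o=np.hstack([cv2.resize(p[140:300,200:360],(400,400),interpolation=cv2.INTER_CUBIC),cv2.resize(q[170:270,210:310],(400,400),interpolation=cv2.INTER_CUBIC)]);cv2.imwrite('pics/e1.png',o)
```

```text
{'clock': 18.9167, 'joint_pos': [0.5784, 0.4975, -1.2367, 1.7623, 0.4213, 1.2046, 0.8376], 'position': [0.4997, 0.2031, 0.1425], 'ee_rot': [0.696, 0.7169, 0.0206, -0.0347], 'ft_force': [-0.3389, -0.3684, -1.9176], 'grip_width': 0.1331}
tool delta cm [-0.25  0.63  0.22] norm 0.71 yaw 91.65 tilt [-0.0211  0.0778 -0.9967]
turn rad -0.0148
```

View pics/e1.png

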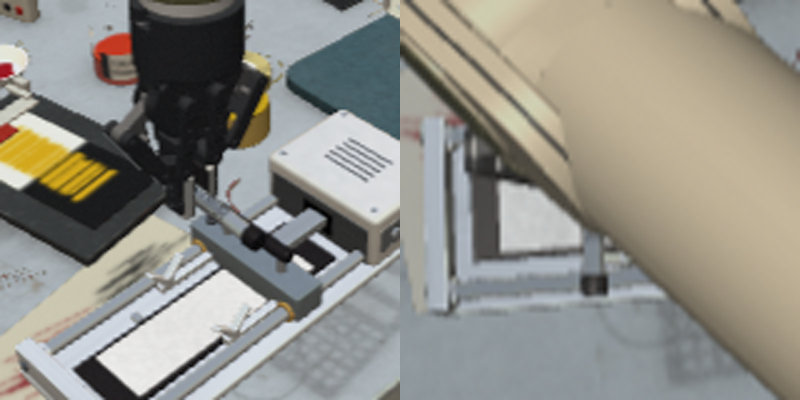

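Near (robot-side) rod cap at scene px ~(301,236) and top px ~(258.5,241). The rod hangs along the bar direction. Triangulating the cap and the rod's axis.

Run:
```python
from h import *
def Pm(n):
    K,Rm,t=cal(n); return K@np.c_[Rm,t]
def cap(n,x0,x1,y0,y1,thr,zl):
    i=cv2.imread(f'pics/{n}3.png'); P=cloud(n,np.load(f'{n}3.npy'))
    m=np.zeros(i.shape[:2],bool); m[y0:y1,x0:x1]=True; m&=(i.max(2)<thr)&(P[...,2]>zl)
    uv=np.argwhere(m)[:,::-1]; print(n,len(uv),uv.min(0),uv.max(0),uv.mean(0),np.median(P[m],0).round(4)); return uv.mean(0)
a=cap('scene',292,310,226,245,60,.095); b=cap('top',250,268,232,246,60,.09)
X=cv2.triangulatePoints(Pm('scene'),Pm('top'),a,b).ravel(); print('tri',(X[:3]/X[3]).round(4))
P=cloud('scene',np.load('scene3.npy'))
# rod/near-rod points between fingers and cap
w=P[210:245,278:308].reshape(-1,3); w=w[(w[:,2]>.11)&(w[:,1]>.17)&(w[:,1]<.23)&(w[:,2]<.19)&(w[:,0]<.49)]
c=w.mean(0); u,s,v=np.linalg.svd(w-c); print(len(w),c.round(4),v[0].round(3),w.min(0).round(3),w.max(0).round(3))
```

```text
scene 70 [296 230] [305 239] [300.98571429 234.75714286] [0.4288 0.2013 0.1604]
top 18 [255 239] [261 242] [258.66666667 240.38888889] [0.4362 0.1969 0.1651]
tri [0.4355 0.1985 0.1542]
276 [0.4569 0.2012 0.161 ] [-0.996  0.058 -0.07 ] [0.426 0.187 0.149] [0.49  0.208 0.175]
```

Request:
servo_tool(deltas=[[[0, 0.7, 0], -0.015, 0.5], [[-0.1, 0.5, 0.5], 0, 0.5], [[0, 0, 1.5], 0, 0.5], [[0, 0, 1.5], 0, 0.5], [[0, 0, 1], 0, 0.5], [[0, 0, 0.5], 0, 0.5], [[0, 0, 0], 0, 0.5]])

```text
clock: 19.6
position: [0.5121, 0.2067, 0.0898]
ee_rot: [0.69, 0.723, 0.022, -0.033]
ft_force: [-0.4, -0.6, -1.5]
grip_width: 0.134
```

```bash
python3 -c "
from h import *
go([.510,.2016,.060],92.5)"
```

```text
{'clock': 19.6, 'joint_pos': [0.5055, 0.5786, -1.1634, 1.7829, 0.5038, 1.1277, 0.8098], 'position': [0.5121, 0.2067, 0.0898], 'ee_rot': [0.6902, 0.7225, 0.0218, -0.0333], 'ft_force': [-0.3738, -0.6459, -1.4904], 'grip_width': 0.1335}
tool delta cm [-0.74 -0.19  2.93] norm 3.03 yaw 92.59 tilt [-0.018   0.0775 -0.9968]
turn rad 0.0015
```

Request:
servo_tool(deltas=[[[-0.3, -0.1, 0.5], 0, 0.5], [[-0.3, -0.1, 0.9], 0, 0.5], [[-0.1, 0, 0.9], 0, 0.5], [[0, 0, 0.4], 0, 0.5], [[0, 0, 0], 0, 0.5]])

```text
clock: 20.02
position: [0.5099, 0.2011, 0.0599]
ee_rot: [0.69, 0.722, 0.022, -0.033]
ft_force: [0.1, 0.6, -0.6]
grip_width: 0.137
```

Run:
```python
from h import *
go([.510,.2016,.031],92.5)
p,d=eyes.camera('scene'); q,e=eyes.camera('top')
o=np.hstack([cv2.resize(p[190:290,230:330],(500,500),interpolation=cv2.INTER_CUBIC),cv2.resize(q[200:260,230:260],(250,500),interpolation=cv2.INTER_CUBIC)]);cv2.imwrite('pics/f1.png',o)
```

```text
{'clock': 20.0167, 'joint_pos': [0.4952, 0.6064, -1.1333, 1.8166, 0.5374, 1.0757, 0.7965], 'position': [0.5099, 0.2011, 0.0599], 'ee_rot': [0.6903, 0.7224, 0.022, -0.0331], 'ft_force': [0.1069, 0.5708, -0.6008], 'grip_width': 0.1371}
tool delta cm [-0.18  0.05  2.89] norm 2.89 yaw 92.57 tilt [-0.0173  0.0775 -0.9968]
turn rad 0.0013
```

View pics/f1.png

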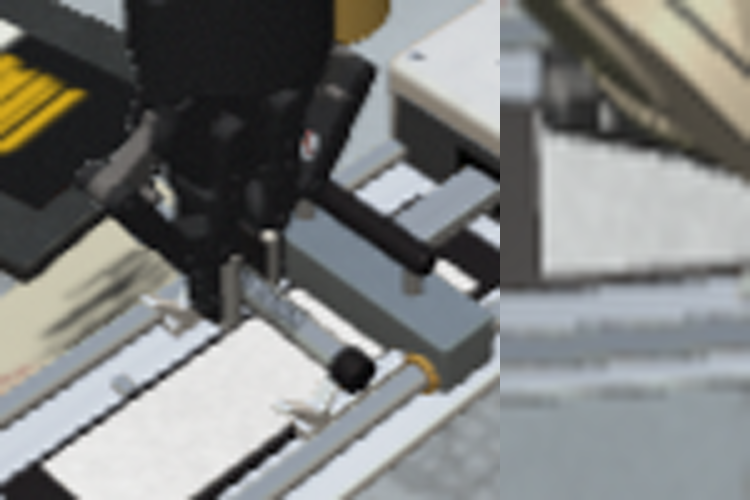

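Run:
```python
from h import *
K,Rm,t=cal('scene')
def pr(*X):
    u=K@(Rm@np.array(X)+t); u=u[:2]/u[2]; return ((u-[230,190])*5).round(0)
print('V near',pr(.466,.198,.05),'V far',pr(.546,.2015,.05),'barmid',pr(.509,.138,.0765),'cap',pr(.444,.1975,.0735),'capseated',pr(.444,.1975,.045))
P=cloud('scene',eyes.camera('scene')[1])
w=P[200:250,240:310].reshape(-1,3)
w=w[(w[:,0]>.485)&(w[:,0]<.54)&(w[:,2]>.083)]
for lo in np.arange(.125,.28,.01):
    s=w[(w[:,1]>lo)&(w[:,1]<=lo+.01)]; print(lo.round(3),len(s),(s[:,2].min().round(3),s[s[:,2].argmin()].round(3)) if len(s) else '')
```

```text
V near [309. 379.] V far [175. 276.] barmid [350. 200.] cap [345. 367.] capseated [347. 418.]
0.125 9 (np.float64(0.14), array([0.502, 0.134, 0.14 ]))
0.135 62 (np.float64(0.129), array([0.5  , 0.144, 0.129]))
0.145 101 (np.float64(0.113), array([0.501, 0.154, 0.113]))
0.155 67 (np.float64(0.103), array([0.5  , 0.163, 0.103]))
0.165 43 (np.float64(0.101), array([0.505, 0.172, 0.101]))
0.175 125 (np.float64(0.084), array([0.503, 0.182, 0.084]))
0.185 204 (np.float64(0.084), array([0.499, 0.188, 0.084]))
0.195 69 (np.float64(0.083), array([0.507, 0.196, 0.083]))
0.205 259 (np.float64(0.084), array([0.499, 0.208, 0.084]))
0.215 268 (np.float64(0.083), array([0.5  , 0.216, 0.083]))
0.225 224 (np.float64(0.108), array([0.498, 0.23 , 0.108]))
0.235 116 (np.float64(0.115), array([0.519, 0.236, 0.115]))
0.245 99 (np.float64(0.133), array([0.501, 0.245, 0.133]))
0.255 27 (np.float64(0.153), array([0.496, 0.255, 0.153]))
0.265 0 
0.275 0
```

Run:
```python
import cv2,numpy as np
p=cv2.imread('pics/scene2.png');q=cv2.imread('pics/top2.png')
a=cv2.resize(p[235:285,250:300],(400,400),interpolation=cv2.INTER_CUBIC); b=cv2.resize(q[195:245,245:295],(400,400),interpolation=cv2.INTER_CUBIC)
o=np.hstack([a,b])
for k in range(0,800,80): cv2.line(o,(k,0),(k,6),(0,0,255),1); 
for k in range(0,400,80): cv2.line(o,(0,k),(6,k),(0,0,255),1)
cv2.imwrite('pics/g1.png',o)
```

```text
(no output)
```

View pics/g1.png

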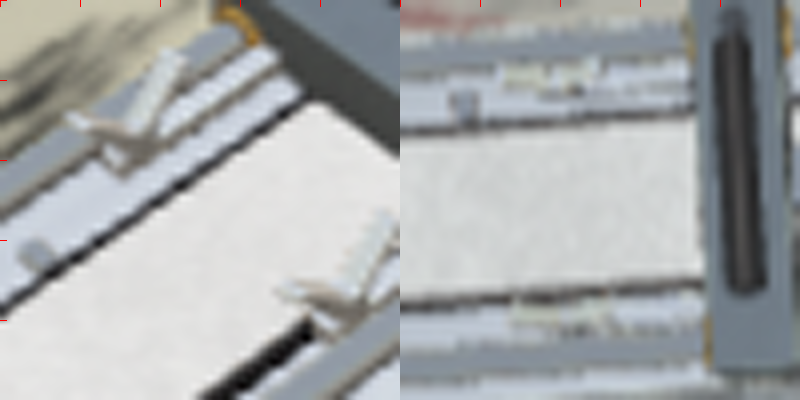

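Run:
```python
from h import *
for n,f,g in (('scene',(265.8,246.9),(292.2,266.9)),('top',(264,204.4),(265,234.1))):
    F=ray(n,*f,.050);G=ray(n,*g,.050); print(n,F.round(4),G.round(4),'mid',((F+G)/2).round(4),'dist',np.linalg.norm(F-G).round(4))
# near cap, both views now
p,d=eyes.camera('scene'); 
m=np.zeros(p.shape[:2],bool); m[255:272,293:308]=True; m&=p.max(2)<55
uv=np.argwhere(m)[:,::-1]; r=cv2.minEnclosingCircle(uv.astype(np.float32)); print(len(uv),uv.min(0),uv.max(0),uv.mean(0),r)
print('cap ray',ray('scene',*uv.mean(0),.074).round(4))
q=eyes.camera('top')[0]
```

```text
scene [0.5409 0.2033 0.05  ] [0.463  0.1993 0.05  ] mid [0.502  0.2013 0.05  ] dist 0.078
top [0.5453 0.2006 0.05  ] [0.4658 0.1983 0.05  ] mid [0.5055 0.1994 0.05  ] dist 0.0795
49 [296 260] [303 267] [299.65306122 263.34693878] ((299.5, 263.5), 3.8079864978790283)
cap ray [0.4429 0.1967 0.074 ]
```

Request:
servo_tool(deltas=[[[-0.1, -0.15, 0.4], 0, 0.5], [[-0.05, -0.15, 0.6], 0, 0.5], [[0, 0, 0.6], 0, 0.5], [[0, 0, 0.4], 0, 0.5], [[0, 0, 0.3], 0, 0.5], [[0, 0, 0], 0, 0.5]])

```text
clock: 20.77
position: [0.5073, 0.2019, 0.0365]
ee_rot: [0.69, 0.722, 0.023, -0.032]
ft_force: [0.1, -0.0, -1.1]
grip_width: 0.13
```

Request:
servo_tool(deltas=[[[0, 0, 0.15], 0, 0.5], [[0, 0, 0.15], 0, 0.5]])

```text
clock: 20.93
position: [0.5072, 0.2023, 0.0332]
ee_rot: [0.69, 0.723, 0.023, -0.032]
ft_force: [-0.1, 0.5, -1.8]
grip_width: 0.138
```

Request:
servo_tool(deltas=[[[0, 0, 0.15], 0, 0.5], [[0, 0, 0.15], 0, 0.5]])

```text
clock: 21.1
position: [0.5074, 0.2027, 0.0301]
ee_rot: [0.69, 0.723, 0.023, -0.032]
ft_force: [-0.4, -1.7, 2.1]
grip_width: 0.136
```

Request:
servo_tool(deltas=[[[-0.1, 0, 0], 0, 0.5], [[-0.05, 0, 0.1], 0, 0.5]])

```text
clock: 21.27
position: [0.5075, 0.2019, 0.0293]
ee_rot: [0.69, 0.723, 0.024, -0.033]
ft_force: [-0.6, 1.6, 3.1]
grip_width: 0.138
```

Request:
servo_tool(deltas=[[[0, 0, 0.12], 0, 0.5], [[0, 0, 0.12], 0, 0.5]])

```text
clock: 21.43
position: [0.5078, 0.2031, 0.0284]
ee_rot: [0.69, 0.723, 0.025, -0.032]
ft_force: [-6.9, -1.0, 19.3]
grip_width: 0.139
```

Request:
servo_tool(deltas=[[[0, 0, -0.15], 0, 0.5], [[0, 0, 0], 0, 1.6], [[0, 0, 0], 0, 2.2], [[0, 0, 0], 0, 3], [[0, 0, 0], 0, 3], [[0, 0, 0], 0, 3]])

```text
clock: 21.93
position: [0.5085, 0.2029, 0.0303]
ee_rot: [0.69, 0.723, 0.025, -0.032]
ft_force: [-0.3, -1.1, 0.3]
grip_width: 0.354
```

Request:
servo_tool(deltas=[[[0.15, 0, -1], 0, 3], [[0.1, 0, -1.5], 0, 3], [[0.15, 0, -2], 0, 3], [[0.2, 0, -3], 0, 3], [[0.2, 0, -3], 0, 3], [[0, 0, -3], 0, 3]])

```text
clock: 22.43
position: [0.506, 0.1999, 0.1702]
ee_rot: [0.689, 0.724, 0.021, -0.035]
ft_force: [-0.3, 0.1, 0.4]
grip_width: 0.351
```

Request:
servo_tool(deltas=[[[-1.5, -1.5, -2], 0, 3], [[-3, -1, 0], 0, 3], [[-3.5, -1, 0], 0, 3], [[-3.5, -1, 0], 0, 3], [[-3.5, -1, 0], 0, 3], [[-3.5, -1, 0], 0, 3], [[-3.5, -1, 0], 0, 3], [[-3.5, -1, 0], 0, 3], [[-3, -1, 0], 0, 3], [[-2.5, 0, 0], 0, 3]])

```text
clock: 23.27
position: [0.4278, -0.1147, 0.1829]
ee_rot: [0.681, 0.731, 0.024, -0.029]
ft_force: [0.2, -0.2, 0.4]
grip_width: 0.351
```

Run:
```python
from h import *
st()
p,d=eyes.camera('scene'); q,e=eyes.camera('top'); np.save('top4.npy',e); cv2.imwrite('pics/scene4.png',p); cv2.imwrite('pics/top4.png',q)
o=np.hstack([cv2.resize(p[200:300,230:330],(400,400),interpolation=cv2.INTER_CUBIC),cv2.resize(q[185:255,235:305],(400,400),interpolation=cv2.INTER_CUBIC)]);cv2.imwrite('pics/z1.png',o)
P=cloud('top',e); m=np.zeros(q.shape[:2],bool); m[195:245,275:300]=(q[195:245,275:300].max(2)<60)&(P[195:245,275:300,2]>.068)
uv=np.argwhere(m)[:,::-1]; print(len(uv),cv2.minAreaRect(uv.astype(np.float32)),np.median(P[m],0))
```

```text
{'clock': 23.2667, 'joint_pos': [1.5544, 0.1479, -1.3905, 1.9099, 0.0781, 1.2273, 1.7782], 'position': [0.4278, -0.1147, 0.1829], 'ee_rot': [0.6814, 0.731, 0.0241, -0.0287], 'ft_force': [0.2234, -0.2379, 0.3646], 'grip_width': 0.3512}
110 ((286.5345153808594, 214.5862274169922), (31.06395149230957, 4.404151916503906), 86.633544921875) [0.51194992 0.13775169 0.07724716]
```

View pics/z1.png

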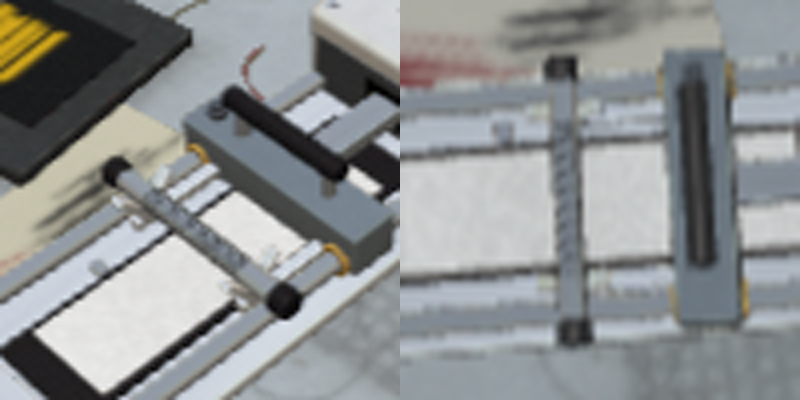

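The rod lies in both Vs: scene crop caps at (118,168) and (285,298), top crop caps at (562,68) and (576,332). The bar seems ~0.3 px back, so I'll check whether the carriage shifted.

Run:
```python
from h import *
for n,(x,y,w,h) in (('top',(278,190,22,58)),('scene',(283,217,45,45))):
    ims=[cv2.imread(f'pics/{n}{k}.png',0).astype(np.float32) for k in (1,2,4)] 
    for a,b in ((0,1),(0,2),(1,2)):
        T=np.eye(2,3,dtype=np.float32); c,T=cv2.findTransformECC(ims[a][y:y+h,x:x+w],ims[b][y:y+h,x:x+w],T,cv2.MOTION_TRANSLATION,(3,100,1e-6)); print(n,a,b,T[:,2].round(3),round(c,4))
K,Rm,t=cal('scene')
f=lambda X:(lambda u:u[:2]/u[2])(K@(Rm@X+t)); X=np.array([.509,.138,.07]); print('scene px per mm of +y',f(X+[0,.001,0])-f(X))
```

```text
top 0 1 [-0.001  0.003] 1.0
top 0 2 [-0.356  0.047] 0.9397
top 1 2 [-0.354  0.038] 0.9396
scene 0 1 [0.002 0.001] 1.0
scene 0 2 [-0.146  0.139] 0.9792
scene 1 2 [-0.149  0.138] 0.9792
scene px per mm of +y [-0.37110475  0.23216163]
```

The carriage crept back about 0.5–0.9 mm while the rod was being seated, roughly the residual squeeze in the buffer. I'll gently snug it up once more with shut fingers, staying above the rod.

Request:
servo_tool(deltas=[[[2.5, 1, 0], 0, 0], [[3, 1, 0], 0, 0], [[3.3, 1, 0], 0, 0], [[3.3, 1, 0], 0, 0], [[3.3, 1, 0], 0, 0], [[3.3, 1, 0], 0, 0], [[3.3, 1, 0], 0, 0], [[3, 1, 0], 0, 0], [[2, 0.5, 0], 0, 0], [[0, 0, 0], 0, 0]])

```text
clock: 24.2
position: [0.4973, 0.1768, 0.214]
ee_rot: [0.683, 0.729, 0.028, -0.028]
ft_force: [-0.7, -0.1, 0.3]
grip_width: -0.001
```

```bash
python3 -c "
from h import *
go([.510,.177,.14],92.5)"
```

```text
{'clock': 24.2, 'joint_pos': [0.7011, 0.3564, -1.2791, 1.7151, 0.2839, 1.2898, 1.0082], 'position': [0.4973, 0.1768, 0.214], 'ee_rot': [0.6831, 0.7293, 0.0278, -0.0278], 'ft_force': [-0.6946, -0.1406, 0.2616], 'grip_width': -0.0008}
tool delta cm [-0.64  1.25  7.37] norm 7.51 yaw 93.76 tilt [-0.0026  0.0785 -0.9969]
turn rad 0.0219
```

Request:
servo_tool(deltas=[[[-0.3, 0.6, 0], 0.02, 0], [[-0.3, 0.6, 1], 0, 0], [[0, 0, 2], 0, 0], [[0, 0, 2], 0, 0], [[0, 0, 2], 0, 0], [[0, 0, 1.5], 0, 0], [[0, 0, 0], 0, 0]])

```text
clock: 24.78
position: [0.5129, 0.1741, 0.1262]
ee_rot: [0.693, 0.72, 0.028, -0.026]
ft_force: [0.8, -1.2, -1.1]
grip_width: -0.002
```

```bash
python3 -c "
from h import *
go([.510,.176,.064],92.5)"
```

```text
{'clock': 24.7833, 'joint_pos': [0.5946, 0.4729, -1.1703, 1.7889, 0.405, 1.1455, 0.9194], 'position': [0.5129, 0.1741, 0.1262], 'ee_rot': [0.6926, 0.7203, 0.0281, -0.0261], 'ft_force': [0.778, -1.1602, -1.1492], 'grip_width': -0.0025}
tool delta cm [-0.28 -0.31  6.22] norm 6.23 yaw 92.26 tilt [ 0.0014  0.0766 -0.9971]
turn rad -0.0042
```

Request:
servo_tool(deltas=[[[0, -0.1, 1.5], 0, 0], [[-0.1, 0, 1.5], 0, 0], [[-0.1, 0, 1.2], 0, 0], [[0, 0, 0.8], 0, 0], [[0, 0, 0.5], 0, 0], [[0, 0, 0], 0, 0]])

```text
clock: 25.28
position: [0.5144, 0.1707, 0.0682]
ee_rot: [0.696, 0.717, 0.028, -0.025]
ft_force: [0.4, 0.4, 0.1]
grip_width: 0.004
```

```bash
python3 -c "
from h import *
go([.510,.159,.064],92.5)"
```

```text
{'clock': 25.2833, 'joint_pos': [0.5411, 0.5417, -1.1016, 1.839, 0.4804, 1.0496, 0.8699], 'position': [0.5144, 0.1707, 0.0682], 'ee_rot': [0.6956, 0.7174, 0.0276, -0.0255], 'ft_force': [0.4421, 0.3654, 0.1056], 'grip_width': 0.0036}
tool delta cm [-1.19 -0.48  0.33] norm 1.32 yaw 91.78 tilt [ 0.0019  0.075  -0.9972]
turn rad -0.0126
```

Request:
servo_tool(deltas=[[[-0.3, -0.1, 0.1], -0.013, 0], [[-0.25, -0.1, 0.1], 0, 0], [[-0.2, 0, 0], 0, 0], [[-0.1, 0, 0], 0, 0]])

```text
clock: 25.62
position: [0.5134, 0.1622, 0.0667]
ee_rot: [0.69, 0.723, 0.029, -0.025]
ft_force: [0.4, -0.3, 1.0]
grip_width: -0.003
```

Request:
servo_tool(deltas=[[[-0.1, 0, 0], 0, 0], [[-0.1, 0, 0], 0, 0]])

```text
clock: 25.78
position: [0.514, 0.1598, 0.0673]
ee_rot: [0.69, 0.723, 0.029, -0.024]
ft_force: [-0.1, 0.0, -0.1]
grip_width: 0.003
```

Request:
servo_tool(deltas=[[[-0.1, 0, 0], 0, 0], [[-0.1, 0, 0], 0, 0]])

```text
clock: 25.95
position: [0.5143, 0.1579, 0.0675]
ee_rot: [0.69, 0.723, 0.029, -0.024]
ft_force: [-0.8, 2.6, 0.4]
grip_width: -0.001
```

Request:
servo_tool(deltas=[[[-0.1, 0, 0], 0, 0], [[-0.1, 0, 0], 0, 0]])

```text
clock: 26.12
position: [0.5144, 0.157, 0.0677]
ee_rot: [0.69, 0.723, 0.03, -0.025]
ft_force: [0.5, 4.0, -0.6]
grip_width: 0.002
```

Request:
servo_tool(deltas=[[[-0.12, 0, 0], 0, 0], [[-0.15, 0, 0], 0, 0]])

```text
clock: 26.28
position: [0.5144, 0.1559, 0.0679]
ee_rot: [0.689, 0.723, 0.031, -0.025]
ft_force: [-0.5, 6.2, 0.9]
grip_width: 0.002
```

Request:
servo_tool(deltas=[[[-0.2, 0, 0], 0, 0], [[-0.2, 0, 0], 0, 0]])

```text
clock: 26.45
position: [0.5143, 0.1548, 0.0681]
ee_rot: [0.688, 0.724, 0.033, -0.027]
ft_force: [-0.8, 8.9, -0.5]
grip_width: -0.003
```

Request:
servo_tool(deltas=[[[0.3, 0, 0], 0, 0], [[0.6, 0, -0.2], 0, 0], [[0.5, 0, -1], 0, 0], [[0, 0, -2.5], 0, 0], [[0, 0, -3], 0, 0], [[0, 0, -3], 0, 0], [[0, 0, -2], 0, 0]])

```text
clock: 27.03
position: [0.5095, 0.159, 0.1885]
ee_rot: [0.688, 0.725, 0.028, -0.028]
ft_force: [0.2, 0.6, -0.0]
grip_width: 0.003
```

Request:
servo_tool(deltas=[[[-1.5, -1, 0], 0, 0], [[-3, -1, 0], 0, 0], [[-3.3, -1, 0], 0, 0], [[-3.3, -1, 0], 0, 0], [[-3.3, -1, 0], 0, 0], [[-3.3, -1, 0], 0, 0], [[-3.3, -1, 0], 0, 0], [[-3, -1, 0], 0, 0], [[-2, 0, 0], 0, 0], [[0, 0, 0], 0, 0]])

```text
clock: 27.87
position: [0.4427, -0.1113, 0.1788]
ee_rot: [0.685, 0.727, 0.028, -0.022]
ft_force: [-0.4, 0.5, 0.2]
grip_width: 0.003
```

Run:
```python
from h import *
st()
p,d=eyes.camera('scene'); q,e=eyes.camera('top'); cv2.imwrite('pics/scene5.png',p); cv2.imwrite('pics/top5.png',q)
o=np.hstack([cv2.resize(p[130:310,180:480],(480,288),interpolation=cv2.INTER_CUBIC),cv2.resize(q[185:255,235:305],(288,288),interpolation=cv2.INTER_CUBIC)]);cv2.imwrite('pics/z2.png',o)
for n,(x,y,w,h) in (('top',(278,190,22,58)),('scene',(283,217,45,45))):
    ims=[cv2.imread(f'pics/{n}{k}.png',0).astype(np.float32) for k in (2,4,5)] 
    for a,b in ((0,2),(1,2)):
        T=np.eye(2,3,dtype=np.float32); c,T=cv2.findTransformECC(ims[a][y:y+h,x:x+w],ims[b][y:y+h,x:x+w],T,cv2.MOTION_TRANSLATION,(3,100,1e-6)); print(n,a,b,T[:,2].round(3),round(c,4))
```

```text
{'clock': 27.8667, 'joint_pos': [1.4812, 0.193, -1.3587, 1.8974, 0.1253, 1.2092, 1.7116], 'position': [0.4427, -0.1113, 0.1788], 'ee_rot': [0.6853, 0.7274, 0.0278, -0.0224], 'ft_force': [-0.4041, 0.4529, 0.1729], 'grip_width': 0.0029}
top 0 2 [-0.032  0.029] 0.9993
top 1 2 [ 0.344 -0.022] 0.9559
scene 0 2 [ 0.047 -0.006] 0.9859
scene 1 2 [ 0.2   -0.143] 0.9948
```

View pics/z2.png

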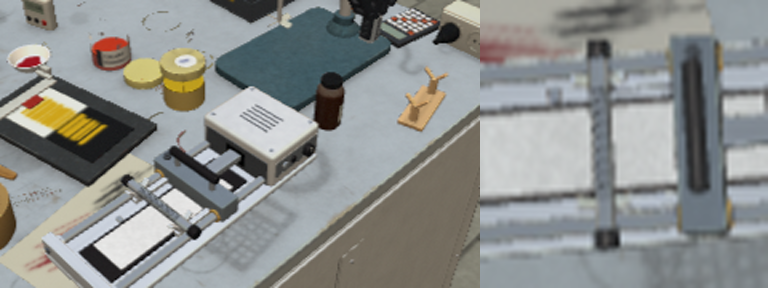

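The carriage is back within 0.1 mm of its pressed-up position. The rod lies in both cradles (caps at crop (125,181) and (194,232)), and the bottle, jar and stand are where they were. Handing in.

```bash
python3 -c "
from h import *
print(order.hand_in())"
```

```text
the job is handed in; nothing more can be done
None
```

The carriage is up against the end stop, the wire-wound rod lies in its two V cradles, and the job was handed in at about 28 s.

- **Carriage:** I pushed the bar with shut fingers. The catch let go after a push of about 15 N, and the carriage then ran about 101 mm. I brought it slowly onto the buffer with at most 8.5 N at the wrist, friction included.
- **Rod:** I gripped it at its middle, lifted it from the stand and laid it in the cradles. Seating it peaked at 19 N of downward press, more than I meant.
- **A check that disagreed:** After the rod went in, the pictures showed the carriage had crept back about 0.5–0.9 mm. I pressed it up again gently (8.9 N at the wrist), so this last touch on the carriage came after the rod was laid. It then measured within about 0.1 mm of where it first rested against the stop.
- **Last checks:** The final pictures show the rod in both Vs, about 2 mm off centre along its length (measured before that last push). The bottle, jar and empty stand look unmoved, and the arm is clear of everything.
- **Not confirmed:** Contact with the hidden stop is inferred from the rise in force, not seen. The two cameras also disagreed by about 3–7 mm in x, so I relied on their average and on comparisons within one view.

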